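# Shut the sharps bin's gate

### The job

The yellow sharps bin is due for collection: push its red sliding gate fully shut over the drop opening until the spring catch clicks behind it, and leave it latched. Leave the blue gate of the grey bin open, as it stands.

Things in the scene. Friction and masses are not known exactly. Their poses are not given: they have to be found in the camera images.
- red_tab (a point): top centre of the upright red push tab on the yellow bin's gate: 10 mm thick (x), 36 mm wide (y), top 132 mm above the bench, standing 37 mm above the thin gate plate, at its near end. Axes as the fixed bin's: +x along the rails, away from the robot, is the way the gate shuts; y left, z up; yaw within 0.4 rad. Push the middle of its near (-x) face; 25 mm round the tab is free above the rails
- red_gate (a joint): how far the red gate is open, m: 0 shut against the end stop, 0.07 fully open; starts at 0.055 to 0.07 and stays where left. Friction about 5 N, 4 N more (jolts to 20 N) as its lug passes the catch in the last 30 mm: push on through. The catch snaps in behind the lug at 0.0025 and stops it sliding back. Bin 180 mm long (x), 130 wide; deck 90 mm, rails 100 mm above the bench
- red_catch (a joint): how far the brass spring plunger of the yellow bin's catch (in a dark steel block on the left of the deck, top 108 mm above the bench) is pressed back, m: 0 sprung out, at rest; about 0.007 while the gate's lug passes it; it springs back to 0 behind the lug when the gate is home
- blue_tab (a point): top centre of the push tab on the blue gate of the other bin, which is grey and otherwise the same; this gate also starts open and must stay as it is
Mind the look-alikes: they are no part of the job. There is more than one size of the part that bears red_tab; the job needs the larger.

How it is judged (in metres and radians):
At the end, for the whole second after the job is handed in: the red gate is within 4 mm of fully shut and its catch plunger has sprung back out (less than 2 mm pressed in), so the gate is latched (value of joint red_gate below 0.004 m and value of joint red_catch below 0.002 m); the robot touches nothing.
It fails at once if the blue gate is shifted by more than 10 mm (distance of blue_tab from where it was at the start of the episode above 0.01 m).
It also fails if it takes over 30 s, if anything falls off the work surface, if the arm or the gripper's body presses on something with over 40 N, if the wrist force passes 120 N, or if a joint passes its speed limit or range.

### The arm

A 7-joint arm with a two-finger parallel gripper is mounted at the origin on a cart in front of the work surface, level with it; the furniture and walls round the work are solid. World frame = base frame: x ahead of the robot, y to its left, z up, the work surface at z = 0. Lengths are in m, angles in degrees, forces in N, time in s.
With the tool pointing down it reaches from about 0.35 to 0.9 m from the base axis. Payload 8.1 kg.
Tool frame: the origin (TCP) lies where the fingers leave the gripper's body, on its centre line; the fingertips stand 73 mm ahead of it and the grasp point (between the pads) lies 54 mm ahead of it; x points along the fingers, y is the direction in which the jaws open and shut, and the axes are right-handed (so a half turn about x gives the same grasp; the last joint's range is limited). The gripper opens to 85 mm and grips with 20 to 120 N. Pads are 22 mm wide; open, the fingers measure 114 mm over their backs; the gripper's body (76 mm by 85 mm) begins 54 mm behind the grasp point. The pads swing forward as they close: fully open they stand 13 mm farther back than shut.
Start: joints at [-76.009, 24.895, 1.432, 90.138, -0.665, 64.973, -4.303], TCP at [0.212, 0.588, 0.304] pointing down, gripper open.
Joint ranges: [-149.89, 149.89], [-25.12, 119.58], [-72.63, 75.52], [4.76, 147.25], [-75.54, 255.54], [6.69, 114.76], [-157.13, 157.13]. Speed limits (degrees/s): [127.2, 127.2, 172.46, 172.46, 180, 180, 180].

### API

Orientations are given as a 3x3 rotation matrix whose columns are the frame's x, y, z axes.
In Python, from station import manip gives the robot as it stands.
- The arm moves only by the shell command python3 -m handwheel 'ROWS' [OPENING] [FORCE]. ROWS is JSON, a list of rows, each a list of 6 numbers: the shift along the tool's x, y, z each as a share of 1000 mm, from -1 to 1, then the turn, a rotation vector about the tool's x, y, z each as a share of 2 rad, from -1 to 1. In form: [[x, y, z, wx, wy, wz], ...]. A call has 1 to 20 rows; each row is the pose to reach, as a shift and turn from the pose commanded when the call began, along the tool's axes at that moment; what a row does not reach only later rows make up. A row lasts 1/12 s, in which the tool goes at most 41.7 mm and 7.16 degrees, less where a joint would pass 70% of its speed; a pose out of reach is approached as far as the arm can. A call with a number of a shift or a turn outside -1 to 1 is refused whole. A call with a gripper value outside its range is refused whole. OPENING is the opening, from 0 (shut) to 1 (fully open), set as the call begins (- or left out, the last holds). The fingers move at their own pace and stop on an object; FORCE is the grip in N (left out, the last holds). Time passes only in rows, so rows that repeat a pose let the fingers close. It gives the time, the measured TCP pose, the force and the opening at its end, in the units of the state.
- manip.get_obs(): the state, without advancing time (a new reading comes with each control period).
- manip.grab_frame(name): name is "side" or "top"; returns (picture, depth): 480x640x3 uint8, red, green, blue; 480x640 float32, m along the optical axis (not along the pixel's ray), 0 where there is no reading.
- manip.camera_params(name): a dict with "fovy" (degrees; the focal length in pixels is half the picture's height over the tangent of half this angle, whatever the lens; pixels are square), "cx", "cy" (the principal point, pixels), "k1" (the pictures are not rectified: a ray, as slopes to the right and down, at radius r is drawn at 1 + k1 r^2 times it, then the intrinsics apply), "rvec" (rotation vector, rad) and "tvec" (3), from world to camera coordinates, as OpenCV has them. Camera axes: x right, y down, z forward; pixel columns grow to the right and rows downward; lengths in m; the calibration is good to about 2 mm. A picture is of the moment at which its call begins. camera_params takes no time and is no camera call.
- manip.finish_job(): hands the job in, once; it reports no verdict.
The state is a dict: "time": time; "q": joint angles; "qvel": joint speeds; "joint_torque": joint torques, N m; "tcp_pos": TCP position; "orientation": TCP orientation; "force": force on the tool from outside, world axes, zero at the start; "torque": the same for the moment, N m; "grip_width": finger opening in m.
Only numpy, scipy, OpenCV 4.12 (cv2) and the standard library are available. Lean on these libraries where they do the work, as an engineer would, in place of code of your own. Each camera call takes 0.05 s, during which the arm holds its last target.

## Working session

There is one attempt and no reset: what is moved stays moved. The work goes in short steps, Python scripts to look and compute and a shell command to move; the robot and the scene stay as the last step left them, time stands still between calls to the robot, and variables do not carry over. Pictures are saved under pics/ and viewed, and the job is handed in when it is done.

```bash
mkdir -p pics; ls; cat > h.py <<'E'
import numpy as np, cv2
from station import manip
def cam(n):
    p=manip.camera_params(n); f=240/np.tan(np.radians(p['fovy'])/2)
    R,_=cv2.Rodrigues(np.array(p['rvec'],float)); return f,p['cx'],p['cy'],p['k1'],R,np.array(p['tvec'],float).ravel()
def world(n,depth):
    f,cx,cy,k1,R,t=cam(n)
    K=np.array([[f,0,cx],[0,f,cy],[0,0,1.]])
    v,u=np.mgrid[0:480,0:640]
    pts=np.stack([u,v],-1).reshape(-1,1,2).astype(float)
    s=cv2.undistortPoints(pts,K,np.array([k1,0,0,0.])).reshape(480,640,2)
    c=np.concatenate([s,np.ones((480,640,1))],-1)*depth[...,None]
    return (c-t)@R
E
python3 - <<'E'
from h import *
for n in ("side","top"):
    im,d=manip.grab_frame(n); np.savez(f'{n}0.npz',im=im,d=d); cv2.imwrite(f'pics/{n}0.png',im[...,::-1]); print(manip.camera_params(n))
o=manip.get_obs(); print(o)
E
```

```text
pics
{'fovy': 48.25720867040786, 'cx': 320.3349851863994, 'cy': 240.45745182678024, 'k1': 0.006891864637949586, 'rvec': array([ 1.98456491,  0.1727777 , -0.14434299]), 'tvec': array([-0.59107098,  0.07969566,  1.27050098])}
{'fovy': 48.376284752455554, 'cx': 319.39898743256964, 'cy': 246.19383308354628, 'k1': -0.074263793694769, 'rvec': array([ 2.15320082, -2.17549394,  0.13924586]), 'tvec': array([0.0246425 , 0.59667415, 1.20156989])}
{'time': 0.1, 'q': array([-76.0062654 ,  24.93129961,   1.43041414,  90.18303866,
        -0.66413585,  64.97345099,  -4.30308384]), 'qvel': array([ 0.0291712 , -0.04471804,  0.01305263, -0.25791458,  0.01660457,
        0.04147071,  0.03776965]), 'joint_torque': array([ 2.58013752e-03, -6.71750450e+01,  1.02761395e+00, -3.16906714e+01,
        1.57063035e-02,  7.29037114e-03, -1.28914769e-05]), 'tcp_pos': array([0.21237376, 0.5874449 , 0.3032226 ]), 'orientation': array([[-3.46769519e-04,  3.39981910e-01,  9.40431912e-01],
       [-1.34336457e-03,  9.40430961e-01, -3.39982061e-01],
       [-9.99999038e-01, -1.38123833e-03,  1.30606859e-04]]), 'force': array([ 0.54361311, -0.39159436, -0.91276745]), 'torque': array([-0.02684771, -0.03166393,  0.00947076]), 'grip_width': 0.08555314640752547}
```

View pics/side0.png

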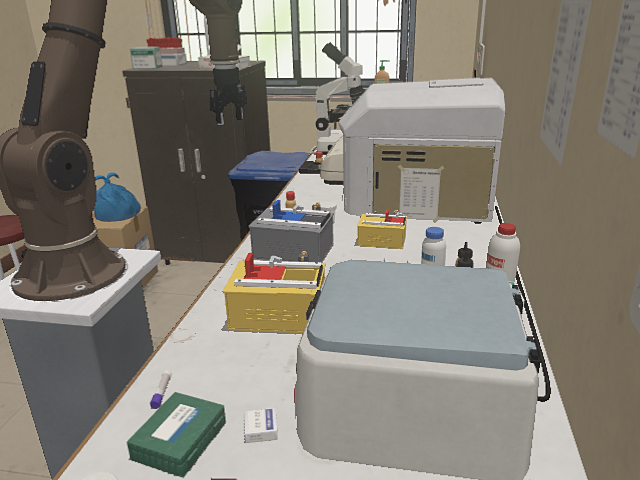

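View pics/top0.png

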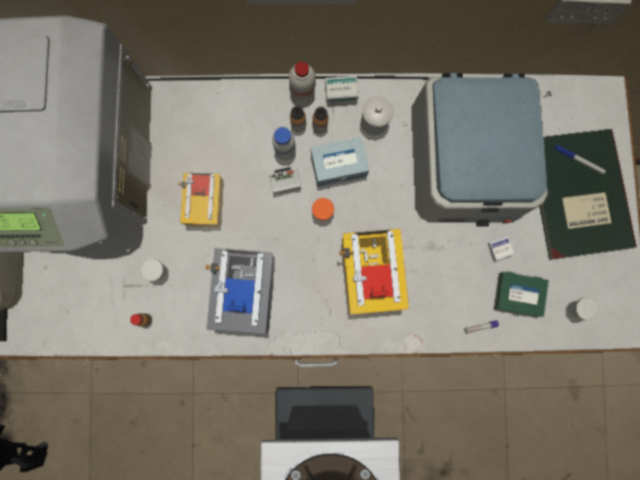

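The large yellow bin is at about (376,272) in the top view, with its red gate at (377,283). The grey/blue bin is at (240,290), and the small yellow look-alike is at (201,199). Next I'll measure the tab and the bin axis.

```bash
python3 - <<'E'
from h import *
for n,roi in (("top",(335,225,415,320)),("side",(220,240,330,335))):
    z=np.load(f'{n}0.npz'); im,d=z['im'],z['d']; W=world(n,d)
    hsv=cv2.cvtColor(im,cv2.COLOR_RGB2HSV); H,S,V=[hsv[...,i].astype(int) for i in range(3)]
    m=np.zeros((480,640),bool); m[roi[1]:roi[3],roi[0]:roi[2]]=1; m&=d>0
    red=m&((H<6)|(H>172))&(S>130); P=W[red]
    print(n,'red',len(P),P.min(0),P.max(0))
    for lo,hi in ((.085,.105),(.105,.125),(.125,.14)):
        Q=P[(P[:,2]>lo)&(P[:,2]<hi)]
        if len(Q): print(lo,len(Q),Q.mean(0),Q.min(0),Q.max(0))
    Q=P[P[:,2]>.122]; 
    if len(Q)>4: print('tabtop',cv2.minAreaRect((Q[:,:2]*1000).astype(np.float32)))
    white=m&(S<40)&(V>150)&(W[...,2]>.09)&(W[...,2]<.12)
    yel=m&(H>18)&(H<32)&(S>130)&(W[...,2]>.05)
    for nm,k in(('white',white),('yel',yel)):
        Q=W[k]; print(nm,len(Q),Q.mean(0) if len(Q) else '',cv2.minAreaRect((Q[:,:2]*1000).astype(np.float32)) if len(Q)>5 else '')
    x0,y0,x1,y1=roi; c=im[y0-5:y1+5,x0-5:x1+5,::-1]; cv2.imwrite(f'pics/{n}0z.png',cv2.resize(c,None,fx=5,fy=5,interpolation=cv2.INTER_CUBIC))
E
```

```text
top red 848 [ 0.47707356 -0.13920582  0.08802559] [ 0.54697408 -0.07351636  0.13558338]
0.085 762 [ 0.51427414 -0.10604779  0.09492003] [ 0.47707356 -0.13920582  0.08802559] [ 0.54697408 -0.07351636  0.10424525]
0.105 7 [ 0.48605544 -0.09570888  0.11199999] [ 0.47869115 -0.1197095   0.10522932] [ 0.50008428 -0.08997725  0.11868358]
0.125 79 [ 0.48274908 -0.10769285  0.13140915] [ 0.4780007  -0.1249403   0.12613352] [ 0.48860466 -0.09073349  0.13558338]
tabtop ((482.7522888183594, -107.65806579589844), (9.71621322631836, 34.4585075378418), 4.548691272735596)
white 744 [ 0.53994822 -0.09971962  0.10081675] ((541.6295166015625, -100.62835693359375), (154.79530334472656, 95.08033752441406), 4.1498894691467285)
yel 1817 [ 0.51843489 -0.10273724  0.08971808] ((534.52978515625, -103.20796966552734), (179.620361328125, 129.51535034179688), 4.463016033172607)
side red 575 [ 0.47759506 -0.13098263  0.09190937] [ 0.54761452 -0.06620642  0.13358626]
0.085 442 [ 0.51396614 -0.10259772  0.09561772] [ 0.47759506 -0.13098263  0.09190937] [ 0.54761452 -0.06620642  0.10492459]
0.105 74 [ 0.4875136  -0.11817838  0.11529123] [ 0.481771  -0.1271058  0.1052053] [ 0.49032087 -0.09757249  0.12466272]
0.125 59 [ 0.48575626 -0.11183037  0.13018503] [ 0.47846817 -0.12676832  0.12557475] [ 0.48997176 -0.09257476  0.13358626]
tabtop ((485.2578125, -109.67457580566406), (9.84724235534668, 35.44223403930664), 6.136096477508545)
white 791 [ 0.54753128 -0.11617377  0.09818275] ((541.5960693359375, -102.39106750488281), (155.49386596679688, 100.3097915649414), 4.047471046447754)
yel 2747 [ 0.53762264 -0.14040966  0.07594125] ((535.7462158203125, -101.12350463867188), (179.99822998046875, 140.4339599609375), 4.445744037628174)
```

```bash
ls pics
```

```text
side0.png
side0z.png
top0.png
top0z.png
```

View pics/top0z.png

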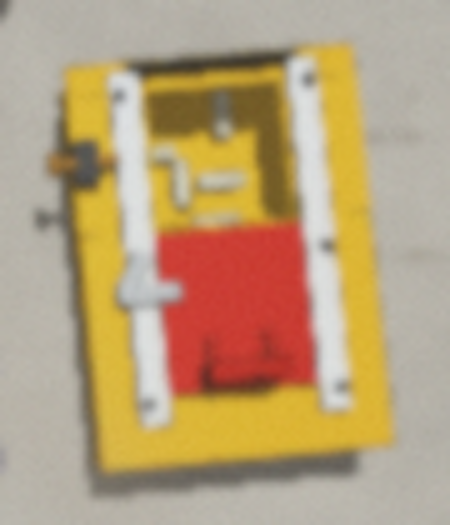

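View pics/side0z.png

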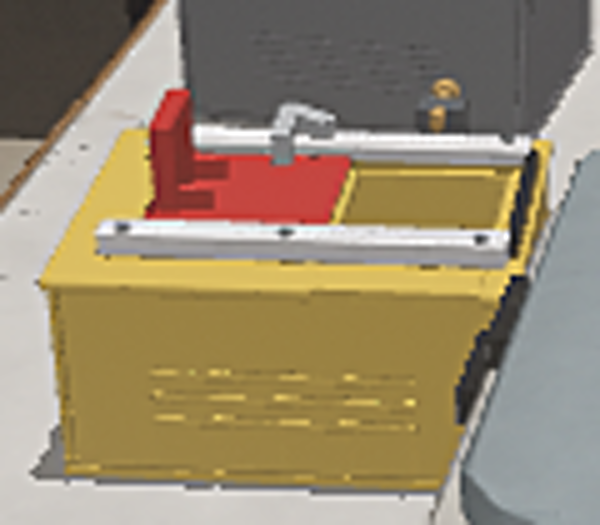

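The tab's top centre is at about (0.484, -0.108), and the bin yaw is about +4.4°. I'll close the fingers and fly over at the current height to a point behind the tab, turning to the bin's yaw on the way.

```bash
python3 -m handwheel '[[0,-0.581,0.45,-0.212,0,0],[0,-0.581,0.45,-0.212,0,0],[0,-0.581,0.45,-0.212,0,0],[0,-0.581,0.45,-0.212,0,0],[0,-0.581,0.45,-0.212,0,0],[0,-0.581,0.45,-0.212,0,0],[0,-0.581,0.45,-0.212,0,0],[0,-0.581,0.45,-0.212,0,0],[0,-0.581,0.45,-0.212,0,0],[0,-0.581,0.45,-0.212,0,0],[0,-0.581,0.45,-0.212,0,0],[0,-0.581,0.45,-0.212,0,0],[0,-0.581,0.45,-0.212,0,0],[0,-0.581,0.45,-0.212,0,0],[0,-0.581,0.45,-0.212,0,0],[0,-0.581,0.45,-0.212,0,0],[0,-0.581,0.45,-0.212,0,0],[0,-0.581,0.45,-0.212,0,0],[0,-0.581,0.45,-0.212,0,0],[0,-0.581,0.45,-0.212,0,0]]' 0 40; python3 - <<'E'
from h import *
o=manip.get_obs(); print(o['time'],o['tcp_pos'],o['orientation'],o['qvel'],o['force'],o['grip_width'])
im,d=manip.grab_frame('side'); np.savez('side1.npz',im=im,d=d); cv2.imwrite('pics/side1.png',im[...,::-1])
E
```

```text
time: 1.77
tcp_pos: [0.438, -0.1131, 0.3036]
orientation: [[-0.001, -0.073, 0.997], [-0.0, 0.997, 0.073], [-1.0, -0.0, -0.001]]
force: [-0.3, 1.2, -0.7]
grip_width: 0.0001
1.7667 [ 0.4379999  -0.1130714   0.30360097] [[-7.70629745e-04 -7.32780161e-02  9.97311255e-01]
 [-4.90401995e-04  9.97311458e-01  7.32776521e-02]
 [-9.99999583e-01 -4.32613490e-04 -8.04493560e-04]] [-2.15943236 -0.87933957 -2.40369797  1.31345394 -0.19396605  0.17931351
 -1.34302186] [-0.29999103  1.24094891 -0.70386014] 0.00014831041832793658
```

View pics/side1.png

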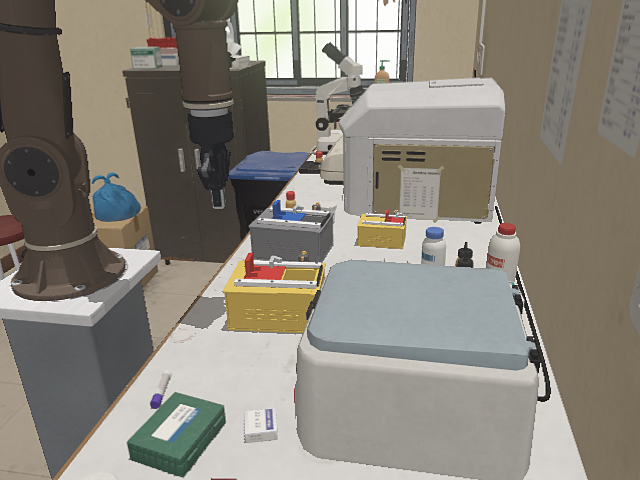

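```bash
python3 - <<'E'
from h import *
z=np.load('side1.npz'); W=world('side',z['d']); o=manip.get_obs(); print(o['tcp_pos'])
m=(np.abs(W[...,0]-.438)<.06)&(np.abs(W[...,1]+.113)<.08)&(W[...,2]>.15)&(W[...,2]<.32)&(z['d']>0)
P=W[m]
for a in np.arange(.2,.3,.01):
    Q=P[(P[:,2]>a)&(P[:,2]<a+.01)]
    if len(Q): print(round(a,2),len(Q),Q.min(0),Q.max(0))
print(P[:,2].min())
E
```

```text
[ 0.43782956 -0.11164528  0.30354686]
0.23 47 [ 0.4272471  -0.1259576   0.23068566] [ 0.44988399 -0.10822621  0.23998797]
0.24 71 [ 0.42624699 -0.12851431  0.24020925] [ 0.44876638 -0.10142761  0.24991284]
0.25 72 [ 0.42624772 -0.12872648  0.25024609] [ 0.44861774 -0.10605991  0.25999418]
0.26 64 [ 0.42680576 -0.12818828  0.26014604] [ 0.44930925 -0.10509313  0.26999434]
0.27 61 [ 0.42750848 -0.14504389  0.2700058 ] [ 0.45167366 -0.08073961  0.27996682]
0.28 134 [ 0.42689756 -0.15409015  0.28002314] [ 0.4527703  -0.07269736  0.2899104 ]
0.29 115 [ 0.42872796 -0.16221617  0.29022301] [ 0.4554785  -0.06798291  0.29999858]
0.23068566237264818
```

The fingertips are at z 0.231, 73 mm below the TCP and ±11 mm in x, as expected, and the fingers at about (218,205) are behind the tab. I'll descend 118 mm, then advance towards contact.

```bash
python3 -m handwheel '[[0.03,0,0,0,0,0],[0.06,0,0,0,0,0],[0.09,0,0,0,0,0],[0.11,0,0,0,0,0],[0.118,0,0,0,0,0],[0.118,0,0,0,0,0],[0.118,0,0.01,0,0,0],[0.118,0,0.02,0,0,0],[0.118,0,0.024,0,0,0],[0.118,0,0.028,0,0,0],[0.118,0,0.032,0,0,0],[0.118,0,0.036,0,0,0],[0.118,0,0.04,0,0,0],[0.118,0,0.04,0,0,0]]'; python3 - <<'E'
from h import *
for n in('side','top'):
    im,d=manip.grab_frame(n); np.savez(f'{n}2.npz',im=im,d=d); cv2.imwrite(f'pics/{n}2.png',cv2.resize(im[190:350,160:480,::-1],None,fx=2.5,fy=2.5))
print(manip.get_obs()['force'])
E
```

```text
time: 2.98
tcp_pos: [0.4779, -0.1085, 0.1859]
orientation: [[-0.001, -0.077, 0.997], [0.0, 0.997, 0.077], [-1.0, 0.0, -0.001]]
force: [-1.5, 0.4, 0.9]
grip_width: -0.0
[-1.89435094 -0.25399063 -0.11712563]
```

View pics/side2.png

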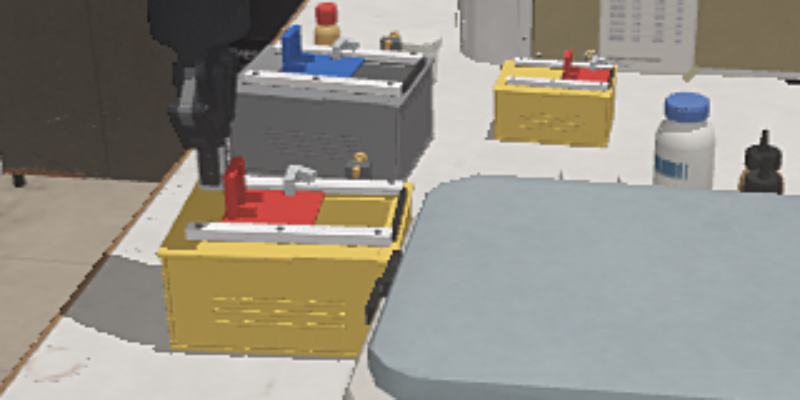

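View pics/top2.png

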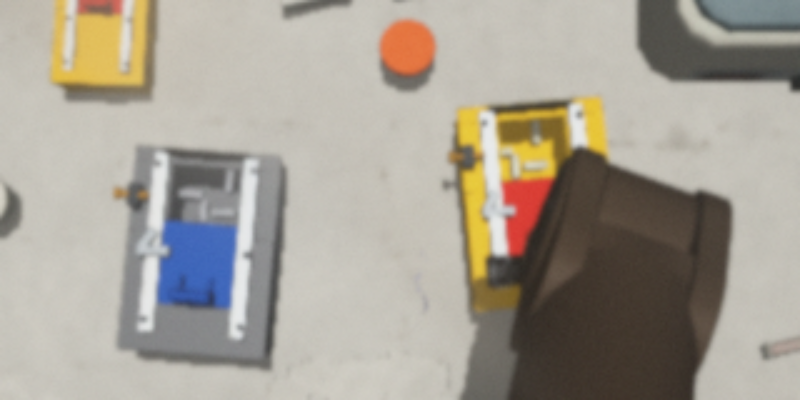

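The side crop shows the fingers at (210,170), just behind the red tab at (235,190). I'll check whether the tab has moved, then push further.

```bash
cat >> h.py <<'E'
def red(n,im,d,pr=True):
    W=world(n,d); hsv=cv2.cvtColor(im,cv2.COLOR_RGB2HSV); H,S=hsv[...,0].astype(int),hsv[...,1].astype(int)
    k=((H<6)|(H>172))&(S>130)&(d>0)&(W[...,0]>.45)&(W[...,0]<.66)&(W[...,1]>-.16)&(W[...,1]<-.04)&(W[...,2]>.08)&(W[...,2]<.14)
    P=W[k]; t=P[P[:,2]>.108]; p=P[P[:,2]<.103]
    ax=np.array([np.cos(.0768),np.sin(.0768)])
    print(n,'tab',len(t),t.mean(0).round(4) if len(t) else '','along',np.percentile(t[:,:2]@ax,[5,95]).round(4) if len(t) else '','plate',np.percentile(p[:,:2]@ax,[1,99]).round(4) if len(p) else '')
E
python3 - <<'E'
from h import *
for n in('side0','side2','top0','top2'):
    z=np.load(n+'.npz'); red(n[:-1],z['im'],z['d'])
z=np.load('side2.npz'); W=world('side',z['d']); m=(np.abs(W[...,0]-.478)<.03)&(np.abs(W[...,1]+.11)<.03)&(W[...,2]>.105)&(W[...,2]<.14)&(z['im'].max(-1)<110)
print(W[m].min(0),W[m].max(0))
E
```

```text
side tab 122 [ 0.4866 -0.1153  0.1233] along [0.4713 0.4797] plate [0.469 0.537]
side tab 122 [ 0.4955 -0.1141  0.1234] along [0.4801 0.4886] plate [0.479  0.5464]
top tab 83 [ 0.4827 -0.1068  0.1307] along [0.4689 0.4776] plate [0.4696 0.5347]
top tab 0  along  plate [0.4827 0.5439]
[ 0.46716239 -0.12597679  0.11645701] [ 0.49827647 -0.09725795  0.13952735]
```

The gate has followed by about 9 mm, so contact is good. I'll push steadily another 42 mm.

```bash
python3 -m handwheel '[[0,0,0.004,0,0,0],[0,0,0.008,0,0,0],[0,0,0.012,0,0,0],[0,0,0.016,0,0,0],[0,0,0.02,0,0,0],[0,0,0.024,0,0,0],[0,0,0.027,0,0,0],[0,0,0.03,0,0,0],[0,0,0.033,0,0,0],[0,0,0.036,0,0,0],[0,0,0.039,0,0,0],[0,0,0.042,0,0,0],[0,0,0.042,0,0,0]]'; python3 - <<'E'
from h import *
o=manip.get_obs(); print(o['force'],o['torque'])
im,d=manip.grab_frame('side'); np.savez('side3.npz',im=im,d=d); red('side',im,d); cv2.imwrite('pics/side3.png',cv2.resize(im[190:350,160:480,::-1],None,fx=2.5,fy=2.5))
E
```

```text
time: 4.17
tcp_pos: [0.5185, -0.1055, 0.1857]
orientation: [[-0.003, -0.076, 0.997], [0.0, 0.997, 0.076], [-1.0, 0.001, -0.003]]
force: [-7.8, -0.6, 4.9]
grip_width: -0.0
[-7.80442835 -0.61942574  4.88338936] [0.02086938 1.58640348 0.03226329]
side tab 119 [ 0.5357 -0.1115  0.1234] along [0.5206 0.5289] plate [0.52   0.5871]
```

View pics/side3.png

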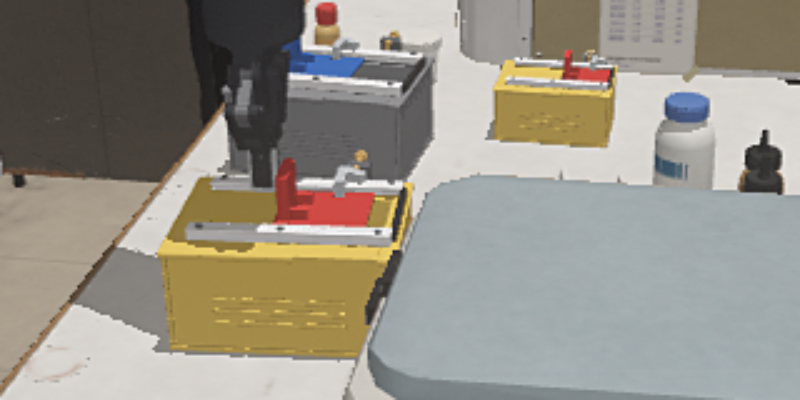

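The gate has moved about 50 mm and the lug at (350,178) is now at the catch. I'll keep pushing in small steps and watch the force.

```bash
python3 -m handwheel '[[0,0,0.002,0,0,0],[0,0,0.004,0,0,0],[0,0,0.006,0,0,0],[0,0,0.008,0,0,0]]'; python3 - <<'E'
from h import *
im,d=manip.grab_frame('side'); red('side',im,d); o=manip.get_obs(); print(o['tcp_pos'],o['force'])
E
```

```text
time: 4.55
tcp_pos: [0.5255, -0.105, 0.1855]
orientation: [[-0.005, -0.076, 0.997], [0.001, 0.997, 0.076], [-1.0, 0.001, -0.005]]
force: [-10.6, -0.3, 7.7]
grip_width: 0.0001
side tab 117 [ 0.5424 -0.1117  0.1231] along [0.5268 0.5359] plate [0.5256 0.5939]
[ 0.52639098 -0.10484097  0.18555765] [-4.29309701 -0.29771302 -0.99480488]
```

```bash
python3 -m handwheel '[[0,0,0.002,0,0,0],[0,0,0.004,0,0,0],[0,0,0.006,0,0,0]]'; python3 - <<'E'
from h import *
im,d=manip.grab_frame('side'); red('side',im,d); o=manip.get_obs(); print(o['tcp_pos'],o['force'])
E
```

```text
time: 4.85
tcp_pos: [0.5324, -0.1044, 0.1855]
orientation: [[-0.003, -0.076, 0.997], [0.0, 0.997, 0.076], [-1.0, 0.001, -0.003]]
force: [-6.3, -0.8, 2.9]
grip_width: 0.0002
side tab 110 [ 0.5497 -0.1112  0.1234] along [0.5347 0.5428] plate [0.5331 0.6007]
[ 0.53321444 -0.10428728  0.18563922] [-0.99614084 -0.51099355 -1.32592058]
```

```bash
python3 -m handwheel '[[0,0,0.002,0,0,0],[0,0,0.004,0,0,0]]'; python3 - <<'E'
from h import *
im,d=manip.grab_frame('side'); red('side',im,d); o=manip.get_obs(); print(o['tcp_pos'],o['force'])
E
```

```text
time: 5.07
tcp_pos: [0.5372, -0.1039, 0.1856]
orientation: [[-0.002, -0.077, 0.997], [0.0, 0.997, 0.077], [-1.0, 0.0, -0.001]]
force: [-5.9, -0.7, 0.5]
grip_width: 0.0002
side tab 116 [ 0.5545 -0.1105  0.1234] along [0.5393 0.5478] plate [0.5378 0.6063]
[ 0.53749152 -0.10389885  0.18559959] [-4.39607071  0.03285329  1.59076411]
```

```bash
python3 -m handwheel '[[0,0,0.002,0,0,0],[0,0,0.004,0,0,0]]'; python3 - <<'E'
from h import *
im,d=manip.grab_frame('side'); red('side',im,d); o=manip.get_obs(); print(o['tcp_pos'],o['force']); cv2.imwrite('pics/side4.png',cv2.resize(im[240:340,215:335,::-1],None,fx=6,fy=6,interpolation=cv2.INTER_CUBIC))
E
```

```text
time: 5.28
tcp_pos: [0.5383, -0.1039, 0.1854]
orientation: [[-0.008, -0.076, 0.997], [0.001, 0.997, 0.076], [-1.0, 0.002, -0.008]]
force: [-24.1, -0.5, 20.4]
grip_width: 0.0001
side tab 111 [ 0.5549 -0.1105  0.1237] along [0.54   0.5482] plate [0.5383 0.6067]
[ 0.53823019 -0.10394307  0.18540193] [-17.5986971   -0.51037083  12.53649612]
```

View pics/side4.png

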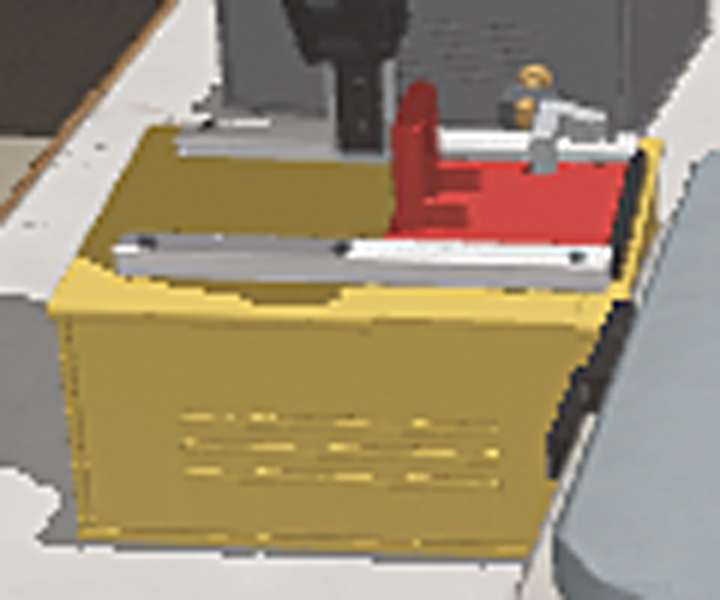

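The plate's far edge is at the black end stop at (620,200), and the force has risen to 24 N with no further motion. One slightly firmer push should rule out the catch jolt.

```bash
python3 -m handwheel '[[0,0,0.001,0,0,0],[0,0,0.0015,0,0,0],[0,0,0.0015,0,0,0]]'; python3 - <<'E'
from h import *
im,d=manip.grab_frame('side'); red('side',im,d); o=manip.get_obs(); print(o['tcp_pos'],o['force'])
E
```

```text
time: 5.58
tcp_pos: [0.5385, -0.104, 0.1853]
orientation: [[-0.01, -0.075, 0.997], [0.002, 0.997, 0.075], [-1.0, 0.002, -0.01]]
force: [-22.3, -0.4, 18.0]
grip_width: 0.0002
side tab 111 [ 0.5548 -0.1107  0.1238] along [0.5397 0.5483] plate [0.5386 0.6068]
[ 0.53847885 -0.10398564  0.18535299] [-22.74041802  -0.70666934  17.45764593]
```

It's at a hard stop. I'll back off horizontally, lift, and swing aside so both cameras can see the catch.

```bash
python3 -m handwheel '[[0,0,-0.01,0,0,0],[0,0,-0.03,0,0,0],[0,0,-0.05,0,0,0],[-0.03,0,-0.06,0,0,0],[-0.07,0,-0.06,0,0,0],[-0.11,0,-0.06,0,0,0],[-0.14,0,-0.06,0,0,0],[-0.14,-0.04,-0.07,0,0,0],[-0.14,-0.08,-0.08,0,0,0],[-0.14,-0.12,-0.09,0,0,0],[-0.14,-0.16,-0.09,0,0,0],[-0.14,-0.2,-0.09,0,0,0],[-0.14,-0.2,-0.09,0,0,0]]'; python3 - <<'E'
from h import *
for n in('side','top'):
    im,d=manip.grab_frame(n); np.savez(n+'5.npz',im=im,d=d); red(n,im,d); 
    c=im[240:340,215:335] if n=='side' else im[225:325,335:455]
    cv2.imwrite(f'pics/{n}5.png',cv2.resize(c[...,::-1],None,fx=6,fy=6,interpolation=cv2.INTER_CUBIC))
o=manip.get_obs(); print(o['tcp_pos'],o['force'])
E
```

```text
time: 6.72
tcp_pos: [0.468, -0.3183, 0.327]
orientation: [[0.003, -0.069, 0.998], [-0.007, 0.998, 0.069], [-1.0, -0.007, 0.002]]
force: [-1.1, 0.1, -0.2]
grip_width: -0.0003
side tab 114 [ 0.5548 -0.1109  0.1233] along [0.5399 0.5482] plate [0.5375 0.6066]
top tab 91 [ 0.5506 -0.1014  0.1295] along [0.5369 0.5462] plate [0.5378 0.6072]
[ 0.46913238 -0.31198323  0.3261034 ] [ 0.39670636  0.09164114 -0.53536749]
```

View pics/side5.png

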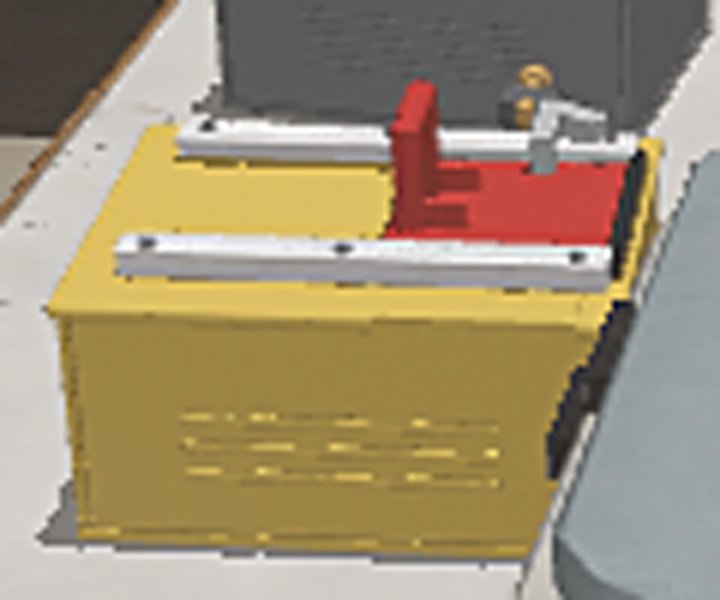

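View pics/top5.png

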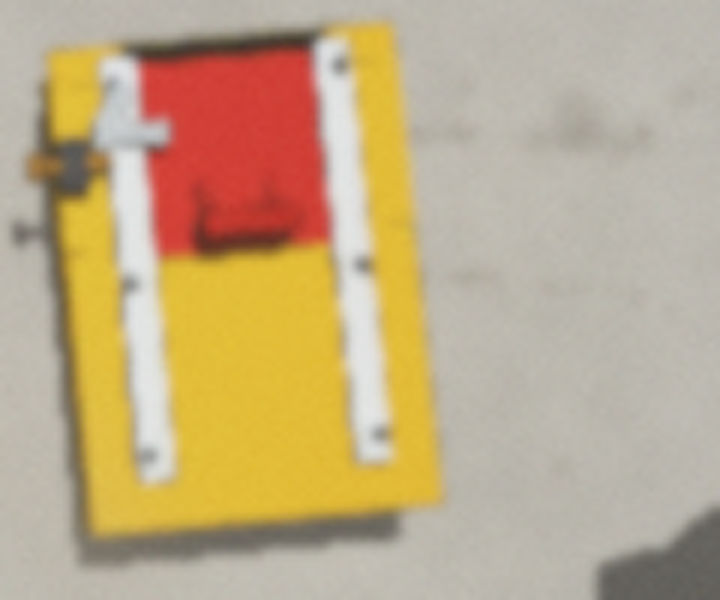

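The plate is against the black end stop. In the top crop the plunger at (98,165) stands out just behind the lug at (130,125), by the same amount as at the start. Before handing in, I'll check that the blue gate hasn't moved.

```bash
python3 - <<'E'
from h import *
for n in('top0','top5'):
    z=np.load(n+'.npz'); hsv=cv2.cvtColor(z['im'],cv2.COLOR_RGB2HSV); k=(abs(hsv[...,0].astype(int)-110)<12)&(hsv[...,1]>130); k[:240]=0; k[:,:200]=0;k[:,280:]=0
    print(n,k.sum(),np.argwhere(k).mean(0))
    # brass plunger pixels left/right of block
    b=(hsv[...,0]>10)&(hsv[...,0]<20)&(hsv[...,1]>110)&(hsv[...,2]<220); b[:,:335]=0;b[:,360:]=0;b[:235]=0;b[270:]=0
    print('brass cols',np.unique(np.argwhere(b)[:,1]))
o=manip.get_obs(); print(o['time'],o['qvel'].round(2))
manip.finish_job()
E
```

```text
top0 862 [295.38979118 238.71345708]
brass cols [340 341 342 343 344 349 350 351 352]
top5 861 [295.38211382 238.68873403]
brass cols [340 341 342 343 344 350 351 352]
6.8167 [-2.8  -1.04 -2.12  1.64 -0.05  0.45 -0.81]
the job is handed in; nothing more can be done
```

The yellow bin's red gate is shut and appears latched, and I handed the job in at about 6.8 s of the 30 s allowed. I pushed the tab from behind with closed fingers, and the gate slid about 68.5 mm.

- **Gate shut:** it met a hard stop at 22–24 N, and one further small push moved it no more. After I backed off, the gate stayed where it was (shift under 0.5 mm), with its far edge against the end stop.
- **Catch:** in the top view the brass plunger stands out behind the lug by the same amount as at the start, to within one pixel. I did not tug the gate backwards to test the latch.
- **Blue gate:** it has not moved; its position in the image shifted by less than 0.03 pixels.
- **Robot:** the arm is raised and to the side, touching nothing. It was still settling at under 3°/s when I handed in.

No check failed. The two cameras' readings of the tab position differed by about 2–4 mm along the rails, roughly in line with the calibration error. Both showed the same travel.

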